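# Charge the treatment pen and run it along a mended crack

### The job

Take the yellow treatment pen from its stand, use its nib to press the dispenser's dish straight down to its stop and hold it there a moment, then let the dish spring right back up. Then lay the nib lightly on the blue-dot end of the dark crack and draw it slowly (about 1 to 3 cm per second) along the whole crack, round the bend to the red-dot end, keeping the nib on the line and the pen about square to the sloping panel. Finally lift the pen off, lower it nib-down fully home into its stand and let go; leave the foam block, beaker and plaster shard where they are.

Things in the scene. Friction and masses are not known exactly. Their poses are not given: they have to be found in the camera images.
- pen: Loose pen, 130 mm, 70 g, nib-down in its stand at the start. Origin at the relaxed nib's end, z along the pen to the tail. Going up: orange nib (0-18 mm), steel barrel 12 mm thick (18-60), black collar 30 mm across (60-66), yellow grip 18 x 18 mm, faces square to the pen's x and y (66-126), black tail button (126-130). Grip the yellow block at 100 mm between two parallel faces.
- nib: The pen's orange felt nib, sprung: it slides up to 6 mm back into the pen (about 1 N to start, 3.4 N at its end). Origin at its rounded free end (end radius 4 mm), and moves with it; z along the pen towards the tail. Relaxed, it coincides with the pen's origin.
- stand: Green pen stand, a fixed block 66 x 66 mm and 70 mm high with one upright 20 mm hole through its middle. Origin at the centre of its underside, z up. The pen's collar rests on the top, so that the seated pen's origin lies 10 mm above the stand's origin, on the hole's axis.
- dispenser: Touch-pump dispenser, fixed: amber bottle 68 mm across on a dark 88 mm base, black neck, and on top a round steel dish. Origin at the centre of its underside, z up. Its axis is upright.
- plunger (a joint): How far the dispenser's dish is pressed down, in m: 0 up, 0.012 at its stop. Sprung: about 2.4 N to start, 7.2 N at the stop; it springs back when let go.
- plunger_top (a point): Centre of the top face of the dish (steel disc 48 mm across with a black spot 28 mm across in its middle), 129 mm above the dispenser's origin when up; moves with the dish. Press here.
- bed: Grey base plate 160 (x) x 180 (y) x 18 mm, fixed, with white foam blocks that carry the sloping panel. Origin at the centre of its underside, z up; the panel faces its -x, which points to the robot's right (about world -y).
- panel: White plaster panel, 150 (x) x 180 (y) x 22 mm, fixed on the bed, its face sloping 36 degrees from level. Origin at the centre of its outer face, 88 mm above the bed's origin; x runs up the slope, y across, z square out of the face. The face is flat, its two thin ribs and two round bosses (2 to 3 mm) near the upper and lower edges aside.
- seam_a: First leg of the crack: dark brown line 4 mm wide, 57 mm long, flush in the panel's face. Origin at its middle, x along it from the blue-dot end to the bend, z square out of the face.
- seam_b: Second leg of the crack, same look, 65 mm long. Origin at its middle, x along it from the bend to the red-dot end, z square out of the face.
- seam_start (a point): Start of the crack, on the face; a flat blue dot 12 mm across lies 14 mm beyond it.
- seam_bend (a point): The crack's bend, on the face, between the two legs.
- seam_end (a point): End of the crack, on the face; a flat red dot 12 mm across lies 14 mm beyond it.
- foam: Bystander: loose white foam block 60 x 40 x 35 mm. Origin at the centre of its underside.
- beaker: Bystander: loose clear beaker 64 mm across, 80 mm high. Origin at the centre of its underside.
- shard: Bystander: loose rounded plaster shard 72 mm across, 36 mm high. Origin at the centre of its underside.
Things that resemble listed ones, but are neither listed nor needed, are in the scene too. Of the things like the dispenser, leave any that is pink or purple; of the rest the larger one is meant.

How it is judged (in metres and radians):
On the way, in this order (a step that is already met when the one before it is completed fails the run):
1. the pen is held clear of its stand (contact force between the fingers and pen above 0.5 N and z of pen in the frame of stand above 0.03 m), for 0.1 s.
2. the nib presses the dish down to its stop (within 1.5 mm) (contact force between the fingers and pen above 0.5 N and value of joint plunger above 0.0105 m and contact force between nib and dispenser above 1 N), for 0.2 s.
3. the dish is let up again, pen still held (contact force between the fingers and pen above 0.5 N and value of joint plunger below 0.002 m), for 0.1 s.
4. the nib touches the blue-dot end of the crack (within 8 mm), the pen within 16 degrees of square to the panel (contact force between nib and panel above 0.2 N and angle between the z axis of pen and the z axis of panel, either way round below 0.28 rad and distance between nib and seam_start below 0.008 m), for 0.15 s.
5. the nib touches the middle of the first leg, pen likewise (contact force between nib and panel above 0.2 N and angle between the z axis of pen and the z axis of panel, either way round below 0.28 rad and x of nib in the frame of seam_a between -0.008 and 0.008 m and y of nib in the frame of seam_a between -0.009 and 0.009 m), for 0.1 s.
6. the nib touches the bend, pen likewise (contact force between nib and panel above 0.2 N and angle between the z axis of pen and the z axis of panel, either way round below 0.28 rad and distance between nib and seam_bend below 0.008 m), for 0.15 s.
7. the nib touches the middle of the second leg, pen likewise (contact force between nib and panel above 0.2 N and angle between the z axis of pen and the z axis of panel, either way round below 0.28 rad and x of nib in the frame of seam_b between -0.008 and 0.008 m and y of nib in the frame of seam_b between -0.009 and 0.009 m), for 0.1 s.
8. the nib touches the red-dot end, pen likewise (contact force between nib and panel above 0.2 N and angle between the z axis of pen and the z axis of panel, either way round below 0.28 rad and distance between nib and seam_end below 0.008 m), for 0.15 s.
9. the pen is lowered home into its stand (within 8 mm of seated) while still held (contact force between the fingers and pen above 0.5 N and horizontal distance between pen and stand below 0.007 m and angle between pen's own z axis and vertical below 0.1 rad and z of pen in the frame of stand below 0.018 m), for 0.1 s.
At the end, for the whole second after the job is handed in: The pen stands at rest in its stand: axis within 7 mm of the hole's axis, within 0.1 rad of upright, its origin 6 to 14 mm above the stand's origin; the dish is up (within 2 mm); foam block, beaker and shard are within 20 mm of where they began (horizontal distance between pen and stand below 0.007 m and angle between pen's own z axis and vertical below 0.1 rad and z of pen in the frame of stand between 0.006 and 0.014 m and linear speed of pen below 0.02 m/s and value of joint plunger below 0.002 m and distance of each of foam, beaker, shard from where it was at the start of the episode below 0.02 m); the robot touches nothing.
It fails at once if the nib touches the panel's face more than 9 mm to the side of the crack or more than 10 mm beyond its ends (contact force between nib and panel above 0.3 N and not ((x of nib in the frame of seam_a between -0.039 and 0.039 m and y of nib in the frame of seam_a between -0.009 and 0.009 m) or (x of nib in the frame of seam_b between -0.043 and 0.043 m and y of nib in the frame of seam_b between -0.009 and 0.009 m))).
It fails at once if the pen presses on the panel with more than 12 N (contact force between pen and panel above 12 N).
It fails at once if the pen moves faster than 60 mm/s while its nib is on the crack, more than 10 mm from the crack's ends (contact force between nib and panel above 0.5 N and linear speed of pen above 0.06 m/s and (x of nib in the frame of seam_a between -0.018 and 0.028 m or x of nib in the frame of seam_b between -0.032 and 0.022 m)).
It fails at once if the fingers or arm touch the panel (contact force between any of the fingers, the arm and panel above 1 N).
It fails at once if the foam block, beaker or shard is pushed more than 20 mm (distance of any of foam, beaker, shard from where it was at the start of the episode above 0.02 m).
It also fails if it takes over 72 s, if anything falls off the work surface, if the arm or the gripper's body presses on something with over 40 N, if the wrist force passes 120 N, or if a joint passes its speed limit or range.

### The arm

A 7-joint arm with a two-finger parallel gripper is mounted at the origin on the work surface. World frame = base frame: x ahead of the robot, y to its left, z up, the work surface at z = 0. Lengths are in mm, angles in rad, forces in N, time in s.
With the tool pointing down it reaches from about 400 to 750 mm from the base axis. Payload 19.5 kg.
Tool frame: the origin (TCP) lies at the very end of the fingers, on their centre line; the grasp point (between the pads) lies 19 mm behind it; z points along the fingers, y is the line along which they close (so a half turn about z gives the same grasp; the last joint's range is limited). The gripper opens to 85 mm and grips with 20 to 120 N. Pads are 22 mm wide; open, the fingers measure 114 mm over their backs; the gripper's body (76 mm by 85 mm) begins 54 mm behind the grasp point. The pads swing forward as they close: fully open they stand 13 mm farther back than shut.
Start: joints at [1.105, 0.707, -0.028, 1.485, 0.022, 0.951, -0.075], TCP at [236.446, -524.107, 231.268] pointing down, gripper open.
Joint ranges: [-2.71, 2.71], [-0.32, 2.16], [-1.57, 1.52], [0, 2.45], [-1.46, 4.6], [0, 2.02], [-2.83, 2.83]. Speed limits (rad/s): [1.89, 1.89, 2.57, 2.57, 3.01, 3.01, 3.01].

### API

Orientations are given as a unit quaternion [w, x, y, z].
In Python, from plant import r gives the robot as it stands. The module is installed in compiled form; this text tells all that it offers.
- The arm moves only by the shell command python3 -m crank 'ROWS' [FORCE]. ROWS is JSON, a list of rows, each a list of 3 entries, a list of its own where there are three numbers: the shift along the tool's x, y, z in m, then the turn, a rotation vector about the tool's x, y, z in degrees, then the opening in per cent of the stroke, from 0 (shut) to 100 (fully open). A call has 1 to 20 rows; each row is the pose to reach, as a shift and turn from the pose commanded when the call began, along the tool's axes at that moment; what a row does not reach only later rows make up. A row lasts 1/8 s, in which the tool goes at most 62.5 mm and 10.7 degrees, less where a joint would pass 70% of its speed; a pose out of reach is approached as far as the arm can. A call with a gripper value outside its range is refused whole. The fingers move at their own pace and stop on an object; FORCE is the grip in N (left out, the last holds). Time passes only in rows, so rows that repeat a pose let the fingers close. It gives the time, the measured TCP pose, the force, the opening and the grip force at its end, in the units of the state.
- r.sense(): the state, without advancing time (a new reading comes with each control period).
- r.camera(name): name is "scene" or "top" or "wrist"; returns the picture (384x512x3 uint8, blue, green, red); there is no depth.
- r.camera_params(name): a dict with "vfov" (degrees; the focal length in pixels is half the picture's height over the tangent of half this angle, whatever the lens; pixels are square), "cx", "cy" (the principal point, pixels), "view" (4x4, takes a point from world to camera coordinates). Camera axes: x right, y down, z forward; pixel columns grow to the right and rows downward; lengths in mm; the calibration is good to about 2 mm. The wrist camera is an equidistant fisheye: a pixel r from the principal point sees the ray r / f radians off the axis. A picture is of the moment at which its call begins: read the wrist's pose just before it. camera_params takes no time and is no camera call; for the wrist camera it gives the pose at the moment of the call.
- r.sign_off(): hands the job in; it is judged then, once.
The state is a dict: "time": time; "joint_positions": joint angles; "joint_vel": joint speeds; "tau": joint torques, N m; "ee_pos": TCP position; "tcp_rot": TCP orientation; "contact_force": force on the tool from outside, world axes, zero at the start; "wrist_torque": the same for the moment, N m; "width": opening from 0.0 (shut) to 1.0 (fully open); "gripper_force": force on a finger pad.
Only numpy, scipy, OpenCV 4.12 (cv2) and the standard library are available. Lean on these libraries where they do the work, as an engineer would, in place of code of your own. Each camera call takes 0.05 s, during which the arm holds its last target. There are 200 camera calls.

## Working session

There is one attempt and no reset: what is moved stays moved. The work goes in short steps, Python scripts to look and compute and a shell command to move; the robot and the scene stay as the last step left them, time stands still between calls to the robot, and variables do not carry over. Pictures are saved under pics/ and viewed, at most 10 in all, crops included, and the job is handed in when it is done.

```bash
mkdir -p pics; cat > h.py <<'E'
import numpy as np, cv2
from plant import r
from scipy.spatial.transform import Rotation as R
def par(n):
    p=r.camera_params(n); p['f']=192/np.tan(np.radians(p['vfov'])/2); return p
def ray(p,u,v,fish=False):
    V=np.array(p['view']); x=(u-p['cx'])/p['f']; y=(v-p['cy'])/p['f']
    if fish:
        t=np.hypot(x,y); s=np.sin(t)/t if t>1e-9 else 1; d=np.array([x*s,y*s,np.cos(t)])
    else: d=np.array([x,y,1.])
    d=V[:3,:3].T@d; return -V[:3,:3].T@V[:3,3], d/np.linalg.norm(d)
def onz(p,u,v,z,fish=False):
    o,d=ray(p,u,v,fish); return o+d*(z-o[2])/d[2]
def proj(p,X,fish=False):
    V=np.array(p['view']); c=V[:3,:3]@np.asarray(X,float)+V[:3,3]
    if fish:
        q=np.hypot(c[0],c[1]); t=np.arctan2(q,c[2]); s=t/q
        return np.array([p['cx']+p['f']*c[0]*s,p['cy']+p['f']*c[1]*s])
    return np.array([p['cx']+p['f']*c[0]/c[2],p['cy']+p['f']*c[1]/c[2]])
def tri(*rays):
    A=np.zeros((3,3));b=np.zeros(3)
    for o,d in rays:
        M=np.eye(3)-np.outer(d,d);A+=M;b+=M@o
    X=np.linalg.solve(A,b); return X,[np.linalg.norm((np.eye(3)-np.outer(d,d))@(X-o)) for o,d in rays]
def rot():
    q=r.sense()['tcp_rot']; return R.from_quat([q[1],q[2],q[3],q[0]])
E
python3 - <<'E'
from h import *
for n in ('scene','top','wrist'):
    p=par(n); im=r.camera(n); cv2.imwrite(f'pics/{n}0.png',im)
    print(n,p['f'],p['cx'],p['cy'],np.round(p['view'],3).tolist())
    if n!='wrist': cv2.imwrite(f'pics/{n}0b.png',cv2.resize(im,(800,600)))
print(r.sense())
E
```

```text
scene 360.942686081416 263.7637221206003 199.41508471182146 [[0.898, 0.441, -0.001, -470.789], [0.309, -0.63, -0.712, -89.764], [-0.315, 0.639, -0.702, 1235.536], [0.0, 0.0, 0.0, 1.0]]
top 456.6211481073474 257.40754811346505 184.64247738751706 [[-0.028, -1.0, 0.007, 30.13], [-0.989, 0.027, -0.143, 531.803], [0.143, -0.011, -0.99, 1384.967], [0.0, 0.0, 0.0, 1.0]]
wrist 297.3186396354542 253.13413940939685 189.65176068632232 [[0.41, -0.912, -0.001, -574.468], [-0.873, -0.393, 0.287, -37.343], [-0.262, -0.117, -0.958, 380.491], [0.0, 0.0, 0.0, 1.0]]
{'time': 0.15, 'joint_positions': array([ 1.10531559,  0.70691468, -0.02764462,  1.48490817,  0.02199035,
        0.9509353 , -0.07551286]), 'joint_vel': array([-0.00039732, -0.00138599, -0.00070414, -0.00162317, -0.00273338,
       -0.00012996,  0.0007479 ]), 'tau': array([ 7.92684987e-04, -8.83303428e+01,  1.23471949e+00, -2.36186332e+01,
        1.69301155e-02,  5.49426899e-03,  6.54667224e-05]), 'ee_pos': array([ 236.37110333, -523.92976357,  230.95675639]), 'tcp_rot': array([-4.22422882e-04,  9.77634903e-01,  2.10308844e-01, -9.05243067e-05]), 'contact_force': array([ 0.35430538,  0.19520463, -0.10864334]), 'wrist_torque': array([ 0.0700638 , -0.0366956 , -0.03394374]), 'gripper_force': 0.0, 'width': 0.9996891564574241}
```

View pics/scene0b.png

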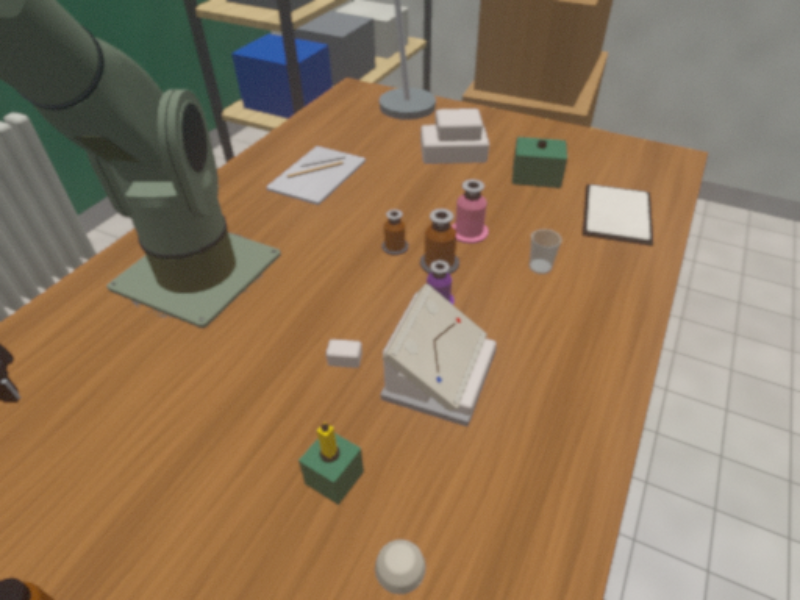

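View pics/top0b.png

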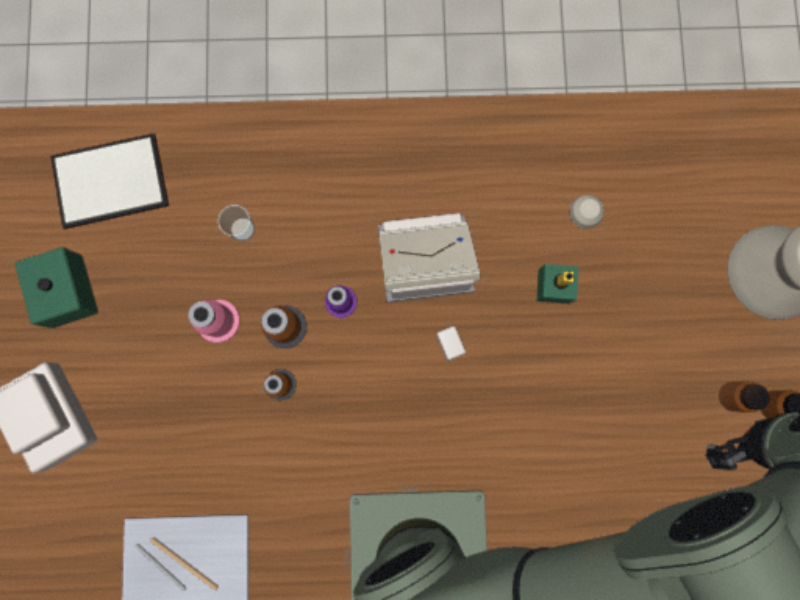

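The views show: the pen in its stand at top (567,280) / scene (327,440), both in 800-px pixels. The panel is at top (430,250), with the blue dot at (460,240) and the red dot at (392,251).

Dispenser candidates in the top view:
- Pink at (203,316) and purple at (340,298): excluded by colour.
- Small amber at (275,384).
- Large amber at (276,322): fits, being the larger of the non-pink/purple ones.
- Two amber bottles by the gripper at (745,397) and (785,403): black caps, no dish.

Next I'll measure and look at an enlarged crop.

```bash
python3 - <<'E'
from h import *
P={n:par(n) for n in('scene','top')}; I={n:cv2.imread(f'pics/{n}0.png') for n in P}
roi={'scene':(235,175,325,275),'top':(235,130,312,200)}
C={}
for n in P:
    x0,y0,x1,y1=roi[n]; b,g,rr=[I[n][...,i].astype(int) for i in range(3)]
    box=np.zeros(b.shape,bool); box[y0:y1,x0:x1]=1
    for c,m in(('blue',(b-rr>40)),('red',(rr-g>60)&(rr-b>40))):
        if c=='blue': m=m&(b-g>25)&(g<150)
        m=m&box
        if n=='scene' and c=='blue': m[:215]=0
        k,l,s,ce=cv2.connectedComponentsWithStats(m.astype(np.uint8))
        print(n,c,[(s[i,4],np.round(ce[i],1)) for i in range(1,k)])
    # pen yellow
    m=(rr-b>90)&(g-b>70)&(rr>120)
    k,l,s,ce=cv2.connectedComponentsWithStats(m.astype(np.uint8)); print(n,'yel',[(s[i].tolist(),np.round(ce[i],1)) for i in range(1,k) if s[i,4]>15])
S=cv2.resize(I['scene'][175:275,235:325],(480,533),interpolation=cv2.INTER_CUBIC)
a=cv2.resize(I['top'][130:200,235:315],(320,280),interpolation=cv2.INTER_CUBIC)
b=cv2.resize(I['top'][185:255,155:235],(320,253+27),interpolation=cv2.INTER_CUBIC)
cv2.imwrite('pics/crop1.png',np.hstack([S[:533],np.vstack([a,b])[:533]]))
E
```

```text
scene blue [(np.int32(4), array([280.5, 242.5]))]
scene red [(np.int32(4), array([293. , 204.5]))]
scene yel [([202, 272, 13, 20, 155], array([209. , 281.2]))]
top blue [(np.int32(6), array([294. , 152.5]))]
top red [(np.int32(8), array([250.5, 160.5]))]
top yel [([360, 174, 7, 6, 19], array([362.4, 177.2]))]
```

View pics/crop1.png

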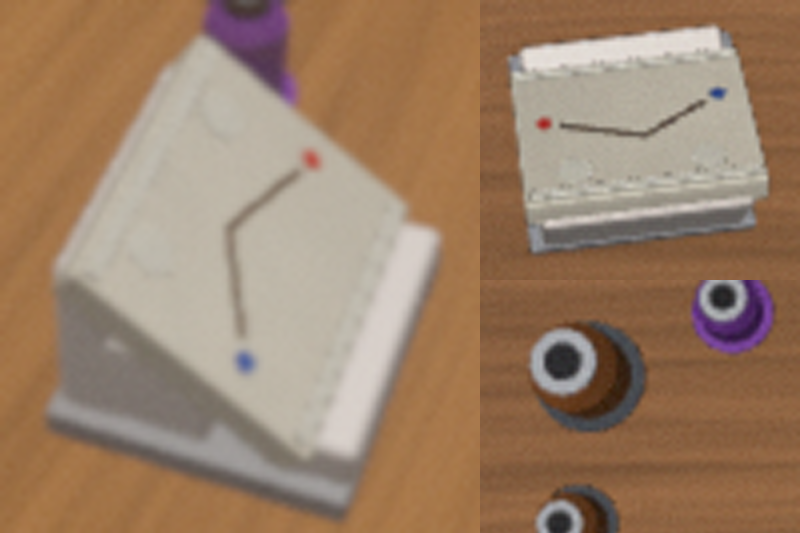

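The crop confirms the large amber dispenser, with its dish spot at top-view pixel (175.5,205). The panel's bosses and upper edge are on the robot side. The crack runs blue, bend, red from right to left, as seen in the top view. Now the measurements.

```bash
python3 - <<'E'
from h import *
P={n:par(n) for n in('scene','top')}
def t(a,b,n): 
    X,e=tri(ray(P['scene'],*a),ray(P['top'],*b)); print(n,np.round(X,1),np.round(e,1)); return X
s=lambda u,v:(235+u*90/480-.4,175+v*100/533-.4)
q=lambda u,v:(235+(u-480)/4-.4,130+v/4-.4)
B=t(s(245,362),q(718,93),'blue'); Rd=t(s(312,160),q(544,124),'red'); Be=t(s(231,230),q(645,134),'bend')
sA=t(s(243,335),q(706,100),'start'); E=t(s(300,170),q(560,125),'end')
n=np.cross(Rd-B,Be-B); n/=np.linalg.norm(n); print('n',n*np.sign(n[2]),np.degrees(np.arccos(abs(n[2]))))
a=t(s(202,38),q(527,195),'panel topL'); b=t(s(62,272),q(768,180),'topR'); c=t(s(305,455),q(738,52),'botR'); d=t(s(405,207),q(513,75),'botL')
for A,Bq in((a,b),(b,c),(c,d),(d,a)): print(np.linalg.norm(A-Bq))
n=np.cross(c-a,d-b); n/=np.linalg.norm(n); print('n2',n,np.degrees(np.arccos(abs(n[2]))), 'ctr',(a+b+c+d)/4)
print('bed', [np.round(onz(P['top'],*q(u,v),9),1) for u,v in((510,55),(735,35),(755,225),(535,250))])
print('dish',onz(P['top'],175.1,204.9,129))
print('legs',np.linalg.norm(Be-sA),np.linalg.norm(E-Be),np.linalg.norm(B-sA),np.linalg.norm(E-Rd))
# pen
print('pen tail', onz(P['top'],567/1.5625,273/1.5625,140), onz(P['scene'],325/1.5625,427/1.5625,140))
print('stand top',[onz(P['top'],u/1.5625,v/1.5625,70) for u,v in((539,266),(578,264),(577,293),(539,291))])
print('tcp top',proj(P['top'],r.sense()['ee_pos'])*1.5625)
for nm,u,v,h in(('beaker',241,229,0),('foam',452,343,35),('shard',587,210,25),('purple',338,297,100),('pinkdish',203,315,129),('small',273,384,90)): print(nm,np.round(onz(P['top'],u/1.5625,v/1.5625,h)))
Rm=rot().as_matrix(); print(Rm.round(3)); p=par('wrist'); V=p['view']; V=np.array(V)
print('cam in tool',Rm.T@((-V[:3,:3].T@V[:3,3])-r.sense()['ee_pos']),'axes',(V[:3,:3]@Rm).round(3).tolist())
E
```

```text
blue [621.7 -99.6  77.3] [0.4 0.4]
red [599.8  34.1  83.6] [0.5 0.5]
bend [587.3 -41.6  97.5] [0.5 0.5]
start [615.5 -89.5  83.1] [0.1 0.1]
end [598.1  22.   86.5] [0.5 0.5]
n [0.57395966 0.05497934 0.81703585] 35.210837443402156
panel topL [534.   45.7 135.2] [4.4 4.4]
topR [ 542.5 -129.2  133.5] [2.2 2.2]
botR [ 661.1 -118.6   49.5] [0.9 0.9]
botL [646.6  57.4  47.3] [0.6 0.6]
175.07331303121546
145.7486938370456
176.5930847110245
143.2780248010537
n2 [0.59348009 0.03995189 0.80385647] 36.50003762668338 ctr [596.04153434 -36.17094208  91.36644472]
bed [array([672.3,  60.5,   9. ]), array([ 684. , -121.5,    9. ]), array([ 528.7, -131. ,    9. ]), array([513.5,  44.4,   9. ])]
dish [466.67332319 255.99958273 129.        ]
legs 57.42027535283503 65.41146786878392 13.195886926777225 12.606444482410122
pen tail [ 538.47215562 -290.66744709  140.        ] [ 533.93302644 -292.92828249  140.        ]
stand top [array([ 565.05260646, -253.7667147 ,   70.        ]), array([ 566.94928118, -330.59401404,   70.        ]), array([ 509.63780235, -324.98740642,   70.        ]), array([ 515.60813056, -251.0059291 ,   70.        ])]
tcp top [729.60385693 438.13247782]
beaker [671. 345.   0.]
foam [421. -80.  35.]
shard [ 686. -368.   25.]
purple [511. 139. 100.]
pinkdish [480. 387. 129.]
small [350. 264.  90.]
[[ 0.912  0.411 -0.   ]
 [ 0.411 -0.912  0.001]
 [ 0.    -0.001 -1.   ]]
cam in tool [  72.80731318    0.15098954 -143.54716324] axes [[-0.001, 1.0, 0.0], [-0.958, -0.001, -0.287], [-0.287, -0.001, 0.958]]
```

```bash
python3 -m crank '[[[0.370,-0.089,-0.070],[0,0,24.3],100],[[0.370,-0.089,-0.070],[0,0,24.3],100],[[0.370,-0.089,-0.070],[0,0,24.3],100],[[0.370,-0.089,-0.070],[0,0,24.3],100],[[0.370,-0.089,-0.070],[0,0,24.3],100],[[0.370,-0.089,-0.070],[0,0,24.3],100],[[0.370,-0.089,-0.070],[0,0,24.3],100],[[0.370,-0.089,-0.070],[0,0,24.3],100],[[0.370,-0.089,-0.070],[0,0,24.3],100],[[0.370,-0.089,-0.070],[0,0,24.3],100]]' 40
python3 - <<'E'
from h import *
p=par('wrist'); im=r.camera('wrist'); cv2.imwrite('pics/w1.png',im); cv2.imwrite('pics/w1b.png',cv2.resize(im,(768,576)))
s=r.sense(); print(s['joint_positions'].round(4),s['ee_pos'].round(1)); print(rot().as_matrix().round(3)); np.save('w1.npy',np.array(p['view']))
E
```

```text
time: 1.4
ee_pos: [536.2, -291.9, 301.3]
tcp_rot: [0.0, 1.0, -0.001, -0.0]
contact_force: [0.5, 0.8, 0.2]
width: 0.995
gripper_force: 0.0
[ 0.3748  0.7107  0.1599  1.2192 -0.1107  1.2202 -1.038 ] [ 536.4 -291.6  301.3]
[[ 1.    -0.002 -0.   ]
 [-0.002 -1.    -0.   ]
 [-0.     0.    -1.   ]]
```

View pics/w1b.png

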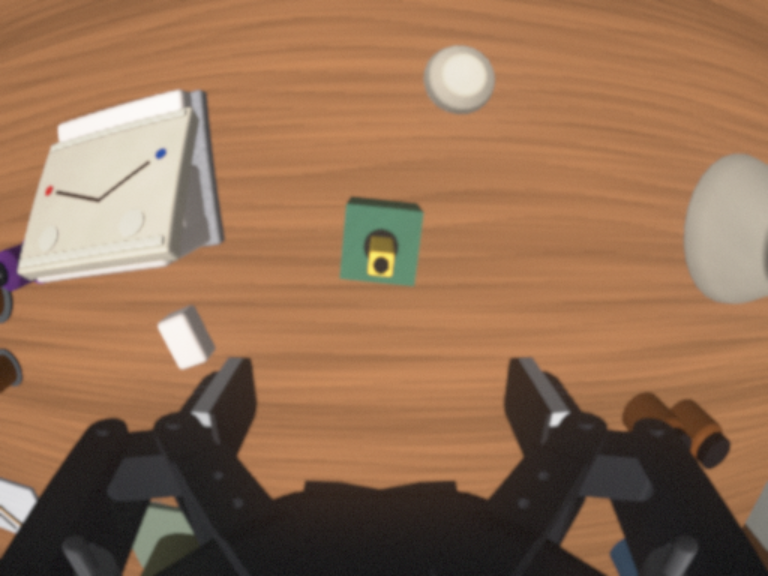

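The picture shows the pen tail button at (381,265) and the stand's top face at about (341..422, 203..286), both turned only slightly. Next I'll compute positions and fit the arm geometry.

```bash
python3 - <<'E'
from h import *
p=par('wrist'); p['view']=np.load('w1.npy'); k=1/1.5
im=cv2.imread('pics/w1.png')
print('button',onz(p,381*k,265*k,140,1))
q=np.array([onz(p,u*k,v*k,136,1) for u,v in((369,250),(395,252),(392,277),(367,275))]); print('grip',q.mean(0),[np.degrees(np.arctan2(*(q[(i+1)%4]-q[i])[[1,0]])).round(1) for i in range(4)])
b,g,rr=[im[...,i].astype(int) for i in range(3)]
m=((g-rr>12)&(g-b>0)).astype(np.uint8); m[:, :200]=0; m[220:]=0
m|=0
cs=max(cv2.findContours(m,0,2)[0],key=cv2.contourArea); hull=cv2.convexHull(cs); ap=cv2.approxPolyDP(hull,4,True)[:,0]; print(ap.tolist())
for z in (70,):
  q=np.array([onz(p,u*k,v*k,z,1) for u,v in((347,205),(422,211),(414,286),(341,278))]); print('stand',q.mean(0),[(np.degrees(np.arctan2(*(q[(i+1)%4]-q[i])[[1,0]])).round(1),np.linalg.norm(q[(i+1)%4]-q[i]).round(1)) for i in range(4)])
# kinematic fit (planar approx)
from scipy.optimize import least_squares
print('blue',[round(x,1) for x in onz(p,161*k,154*k,77,1)],'red',onz(p,49*k,191*k,83.6,1).round(1),'bend',onz(p,98*k,199*k,97.5,1).round(1))
E
```

```text
button [ 532.042734   -292.83558374  140.        ]
grip [ 532.07504921 -292.66832389  136.        ] [np.float64(-94.7), np.float64(173.6), np.float64(85.1), np.float64(-5.0)]
[[233, 135], [281, 142], [275, 189], [227, 184]]
stand [ 531.54541518 -293.04779787   70.        ] [(np.float64(-94.7), np.float64(63.5)), (np.float64(175.0), np.float64(66.5)), (np.float64(83.3), np.float64(64.5)), (np.float64(-5.8), np.float64(64.3))]
blue [np.float64(619.5), np.float64(-99.4), np.float64(77.0)] red [598.2  34.3  83.6] bend [585.7 -39.8  97.5]
```

```bash
cat > kin.py <<'E'
from h import *
from scipy.optimize import least_squares
import itertools
Q=[np.array([1.10531559,.70691468,-.02764462,1.48490817,.02199035,.9509353,-.07551286]),np.array([.3748,.7107,.1599,1.2192,-.1107,1.2202,-1.038])]
T=[np.array([236.4,-523.9,231]),np.array([536.4,-291.6,301.3])]
def fk(q,p,s):
    d,L1,L2,L3,e=p; Rz=lambda a:R.from_euler('z',a).as_matrix(); Ry=lambda a:R.from_euler('y',a).as_matrix()
    M=Rz(s[0]*q[0])@Ry(q[1]); X=np.array([0,0,d])+M@[e,0,L1]
    M=M@Rz(s[1]*q[2])@Ry(q[3]); X=X+M@[-e,0,L2]
    M=M@Rz(s[2]*q[4])@Ry(q[5]); X=X+M@[0,0,L3]
    return X,M@Rz(s[3]*q[6])
if __name__=='__main__':
    for s in itertools.product((-1,),(1,-1),(1,-1),(1,-1)):
        f=lambda p:np.concatenate([fk(q,[*p],s)[0]-t for q,t in zip(Q,T)]+[[p[4]*.01]])
        o=least_squares(f,[330,400,400,250,0]); print(s,o.cost.round(2),o.x.round(1),[fk(q,o.x,s)[1].round(2)[:,2].tolist() for q in Q])
E
python3 kin.py
```

```text
(-1, 1, 1, 1) 220.05 [ 5.673032e+05 -6.554000e+02 -3.590000e+02  5.670007e+05  1.326600e+03] [[-0.0, 0.0, -1.0], [-0.0, 0.0, -1.0]]
(-1, 1, 1, -1) 220.05 [ 5.673032e+05 -6.554000e+02 -3.590000e+02  5.670007e+05  1.326600e+03] [[-0.0, 0.0, -1.0], [-0.0, 0.0, -1.0]]
(-1, 1, -1, 1) 629.16 [-390.1  324.5  310.8 -541.4   82.4] [[-0.03, -0.01, -1.0], [0.05, 0.2, -0.98]]
(-1, 1, -1, -1) 629.16 [-390.1  324.5  310.8 -541.4   82.4] [[-0.03, -0.01, -1.0], [0.05, 0.2, -0.98]]
(-1, -1, 1, 1) 678.46 [115.4 537.2 288.1 123.7  -7. ] [[0.03, 0.02, -1.0], [-0.1, -0.18, -0.98]]
(-1, -1, 1, -1) 678.46 [115.4 537.2 288.1 123.7  -7. ] [[0.03, 0.02, -1.0], [-0.1, -0.18, -0.98]]
(-1, -1, -1, 1) 510.9 [-168419.6     849.6     466.5 -168339.5    -372.9] [[-0.0, 0.0, -1.0], [-0.0, -0.0, -1.0]]
(-1, -1, -1, -1) 510.9 [-168419.6     849.6     466.5 -168339.5    -372.9] [[-0.0, 0.0, -1.0], [-0.0, -0.0, -1.0]]
```

```bash
python3 -m crank '[[[0.152,-0.258,0.09],[-1.3,-36,-4.2],100],[[0.152,-0.258,0.09],[-1.3,-36,-4.2],100],[[0.152,-0.258,0.09],[-1.3,-36,-4.2],100],[[0.152,-0.258,0.09],[-1.3,-36,-4.2],100],[[0.152,-0.258,0.09],[-1.3,-36,-4.2],100],[[0.152,-0.258,0.09],[-1.3,-36,-4.2],100],[[0.152,-0.258,0.09],[-1.3,-36,-4.2],100],[[0.152,-0.258,0.09],[-1.3,-36,-4.2],100],[[0.152,-0.258,0.09],[-1.3,-36,-4.2],100],[[0.152,-0.258,0.09],[-1.3,-36,-4.2],100]]'
python3 - <<'E'
from h import *
p=par('wrist'); im=r.camera('wrist'); cv2.imwrite('pics/w2.png',im); cv2.imwrite('pics/w2b.png',cv2.resize(im,(768,576)))
s=r.sense(); print(s['joint_positions'].round(4),s['ee_pos'].round(1)); print(rot().as_matrix().round(3)); np.save('w2.npy',np.array(p['view']))
E
```

```text
time: 2.7
ee_pos: [648.7, -25.8, 206.9]
tcp_rot: [0.015, 0.975, 0.034, -0.221]
contact_force: [0.5, 0.2, -0.5]
width: 0.998
gripper_force: 0.0
[-0.0991  1.269   0.6645  0.3548 -0.5259  2.0236 -1.3598] [648.8 -25.6 206.9]
[[ 0.9    0.072 -0.43 ]
 [ 0.059 -0.997 -0.043]
 [-0.432  0.014 -0.902]]
```

View pics/w2b.png

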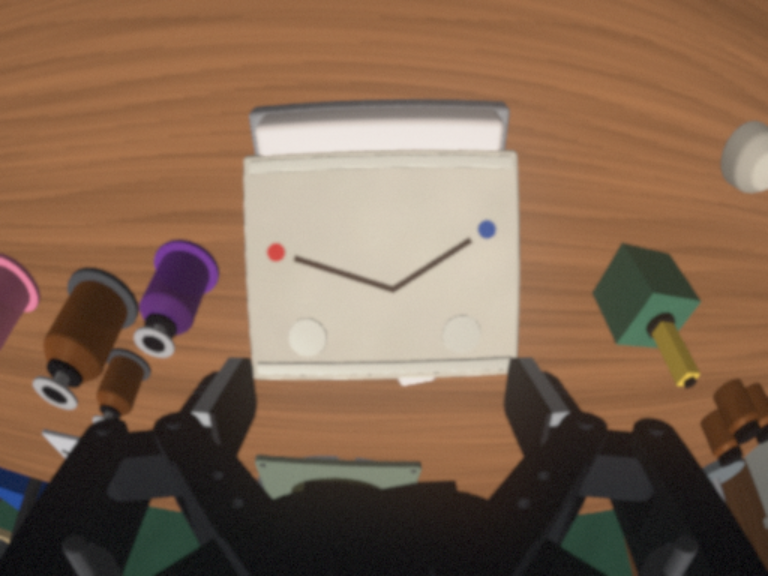

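The arm cannot reach 36° back-tilt: joint 6 is at its limit. So I'll grip the pen with the tool tilted 36° about the closing axis; at the panel the tool is then vertical. The view shows the crack square on, with blue at (487,229), bend (393,289) and red (276,252). I'll refine with all views.

```bash
python3 - <<'E'
from h import *
S,Tp=par('scene'),par('top'); w1=par('wrist'); w2=dict(w1); w1['view']=np.load('w1.npy'); w2['view']=np.load('w2.npy')
s=lambda u,v:ray(S,235+u*90/480-.4,175+v*100/533-.4)
q=lambda u,v:ray(Tp,235+(u-480)/4-.4,130+v/4-.4)
a=lambda p,u,v:ray(p,(u+.5)/1.5-.5,(v+.5)/1.5-.5,1)
pts=dict(blue=((245,362),(718,93),(161,154),(487,229)),start=((243,335),(706,100),(149,163),(470,240)),bend=((231,230),(645,134),(98,199),(393,289)),end=((300,170),(560,125),(56,192),(295,259)),red=((312,160),(544,124),(49,191),(276,252)))
G={}
for k,(x1,x2,x3,x4) in pts.items():
    rs=[s(*x1),q(*x2),a(w1,*x3),a(w2,*x4)]
    for nm,rr in(('fixed',rs[:2]),('wrist',rs[2:]),('all',rs)):
        X,e=tri(*rr); print(k,nm,X.round(1),np.round(e,1))
    G[k]=X
A=np.array(list(G.values())); 
az=np.radians(4.2)
n=np.array([np.sin(np.radians(36))*np.cos(az),np.sin(np.radians(36))*np.sin(az),np.cos(np.radians(36))])
print('n.X',(A@n).round(1)); d=(A@n).mean()
# panel edges from w2 on plane
c=[]
for u,v in((244,158),(517,152),(517,372),(254,377)):
    o,dd=a(w2,u,v); c.append(o+dd*((d-n@o)/(n@dd)))
c=np.array(c); print('corners',c.round(1).tolist(),'ctr',c.mean(0).round(1)); 
for i in range(4): v=c[(i+1)%4]-c[i]; print(np.linalg.norm(v).round(1),np.degrees(np.arctan2(v[1],v[0])).round(1))
E
```

```text
blue fixed [621.7 -99.6  77.3] [0.4 0.4]
blue wrist [619.9 -98.4  75.5] [0.1 0.1]
blue all [620.9 -98.9  76.5] [0.4 1.4 1.1 0.8]
start fixed [615.5 -89.5  83.1] [0.1 0.1]
start wrist [613.  -87.6  79.4] [0.2 0.2]
start all [614.5 -88.4  81.4] [0.5 1.9 1.7 1.2]
bend fixed [587.3 -41.6  97.5] [0.5 0.5]
bend wrist [585.9 -40.2  98.7] [0.2 0.2]
bend all [586.6 -41.   98.6] [1.5 1.  0.8 1.3]
end fixed [598.1  22.   86.5] [0.5 0.5]
end wrist [596.5  22.8  86.1] [0.2 0.2]
end all [597.4  22.2  86.8] [0.6 1.  0.9 0.8]
red fixed [599.8  34.1  83.6] [0.5 0.5]
red wrist [598.4  35.8  82.4] [0. 0.]
red all [599.3  34.7  83.5] [0.5 1.  0.9 0.8]
n.X [421.6 422.3 421.9 421.4 420.3]
corners [[648.1, 60.0, 48.2], [663.2, -116.4, 46.6], [545.3, -127.2, 132.6], [531.6, 49.6, 133.2]] ctr [597.1 -33.5  90.2]
177.0 -85.1
146.3 -174.8
177.3 94.5
144.6 5.1
```

```bash
cat >> h.py <<'E'
def down(yaw,tilt):  # tool x at world azimuth yaw, pointing down, then tilted fwd about tool y
    return R.from_euler('z',yaw,degrees=True)*R.from_euler('x',180,degrees=True)*R.from_euler('y',tilt,degrees=True)
def go(pos,Rt):
    s=r.sense(); c=rot(); print('shift mm',c.inv().apply(np.array(pos)-s['ee_pos']).round(1),'turn',np.degrees((c.inv()*Rt).as_rotvec()).round(1))
E
python3 - <<'E'
from h import *
Rt=down(-5,36); print(Rt.as_matrix().round(3)); go([485.6,-288.4,175.5],Rt)
E
```

```text
[[ 0.806 -0.087  0.586]
 [-0.071 -0.996 -0.051]
 [ 0.588  0.    -0.809]]
shift mm [-149.   249.8  109.9] turn [-0.1 61.4  9.6]
```

```bash
python3 -m crank '[[[-0.149,0.250,0.110],[0,61.4,9.6],100],[[-0.149,0.250,0.110],[0,61.4,9.6],100],[[-0.149,0.250,0.110],[0,61.4,9.6],100],[[-0.149,0.250,0.110],[0,61.4,9.6],100],[[-0.149,0.250,0.110],[0,61.4,9.6],100],[[-0.149,0.250,0.110],[0,61.4,9.6],100],[[-0.149,0.250,0.110],[0,61.4,9.6],100],[[-0.149,0.250,0.110],[0,61.4,9.6],100],[[-0.149,0.250,0.110],[0,61.4,9.6],100],[[-0.149,0.250,0.110],[0,61.4,9.6],100]]'
python3 - <<'E'
from h import *
p=par('wrist'); im=r.camera('wrist'); cv2.imwrite('pics/w3.png',im); cv2.imwrite('pics/w3b.png',cv2.resize(im,(768,576)))
np.save('w3.npy',np.array(p['view'])); print(r.sense()['joint_positions'].round(2)); print(rot().as_matrix().round(3)); go([544.1,-293.5,94.6],down(-5,36))
E
```

```text
time: 4.0
ee_pos: [537.6, -267.3, 185.2]
tcp_rot: [-0.02, 0.964, -0.028, 0.263]
contact_force: [0.1, -1.2, -0.5]
width: 1.005
gripper_force: 0.0
[ 0.72  0.71 -0.26  1.96 -1.31  0.12  0.2 ]
[[ 0.859 -0.052  0.509]
 [-0.07  -0.997  0.016]
 [ 0.507 -0.05  -0.861]]
shift mm [-36.4  24.2  83.1] turn [-3.5  5.6  0.1]
```

View pics/w3b.png

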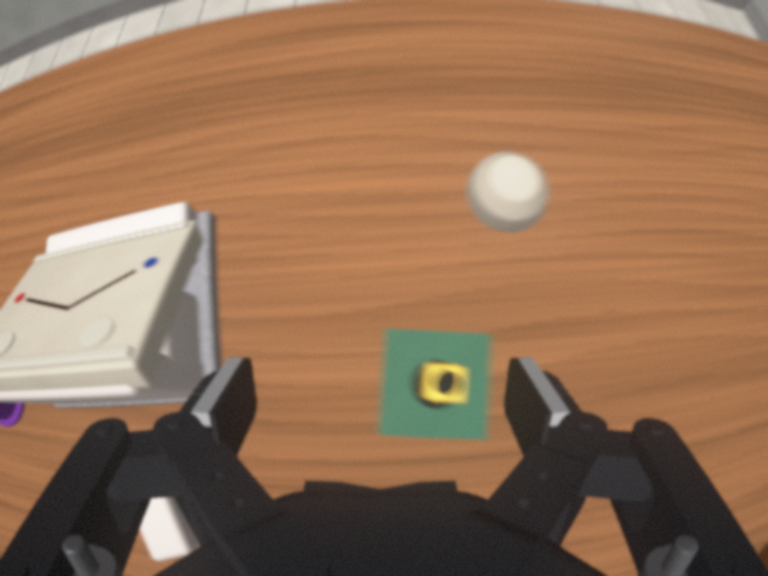

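The pen button is at (447,382), with a clear approach. Joint 6 is now near its lower limit, so 36° is too much here; I'll use a 22° grasp tilt instead.

```bash
python3 - <<'E'
from h import *
p=par('wrist'); p['view']=np.load('w3.npy'); f=lambda u,v,z:onz(p,(u+.5)/1.5-.5,(v+.5)/1.5-.5,z,1).round(1)
print(f(447,382,140)); q=np.array([f(u,v,70) for u,v in((386,329),(491,334),(488,439),(379,433))]); print('stand',q.mean(0),[np.linalg.norm(q[i]-q[i-1]).round(1) for i in range(4)])
go([510.2,-290.5,166.6],down(-5,22))
E
```

```text
[ 531.  -295.6  140. ]
stand [ 531.175 -296.025   70.   ] [np.float64(64.8), np.float64(66.2), np.float64(65.8), np.float64(67.2)]
shift mm [-29.3  19.3   4. ] turn [-3.5 -8.4  0.5]
```

```bash
python3 -m crank '[[[-0.030,0.021,0.004],[-3.5,-8.4,0.5],100],[[-0.030,0.021,0.004],[-3.5,-8.4,0.5],100],[[-0.030,0.021,0.004],[-3.5,-8.4,0.5],100],[[-0.030,0.021,0.004],[-3.5,-8.4,0.5],100],[[-0.030,0.021,0.004],[-3.5,-8.4,0.5],100],[[-0.030,0.021,0.004],[-3.5,-8.4,0.5],100]]'
python3 - <<'E'
from h import *
p=par('wrist'); im=r.camera('wrist'); cv2.imwrite('pics/w4.png',im); np.save('w4.npy',np.array(p['view']))
s=r.sense(); print(s['joint_positions'].round(2),abs(s['joint_vel']).max()); Rm=rot().as_matrix(); print(Rm.round(3)); 
b,g,rr=[im[...,i].astype(int) for i in range(3)]
m=((rr-b>70)&(g-b>50)&(g>rr*.6)).astype(np.uint8)
k,l,st,ce=cv2.connectedComponentsWithStats(m); print([(st[i].tolist(),ce[i].round(1)) for i in range(1,k) if st[i,4]>60])
m=((g-rr>12)&(g-b>0)).astype(np.uint8)
cs=max(cv2.findContours(m,0,2)[0],key=cv2.contourArea); ap=cv2.approxPolyDP(cv2.convexHull(cs),4,True)[:,0]; q=np.array([onz(p,u,v,70,1) for u,v in ap]); print(ap.tolist(),q.round(1).tolist())
cv2.imwrite('pics/w4b.png',cv2.resize(im,(768,576)))
go([540.1-1,-294.6,92.4],down(-5,22))
E
```

```text
time: 4.8
ee_pos: [513.4, -286.4, 165.3]
tcp_rot: [0.006, 0.981, -0.04, 0.19]
contact_force: [0.9, 0.3, -0.6]
width: 1.001
gripper_force: 0.0
[ 0.44  0.73  0.18  1.91 -1.1   0.33 -0.07] 0.00930566668137586
[[ 0.925 -0.08   0.372]
 [-0.075 -0.997 -0.028]
 [ 0.373 -0.002 -0.928]]
[([246, 195, 29, 29, 567], array([259.9, 209.5]))]
[[223, 173], [296, 176], [295, 249], [220, 247]] [[567.8, -264.3, 70.0], [560.0, -327.6, 70.0], [496.8, -321.2, 70.0], [503.9, -256.8, 70.0]]
shift mm [-2.9  6.4 77.4] turn [-0.3  0.1  0.3]
```

View pics/w4b.png

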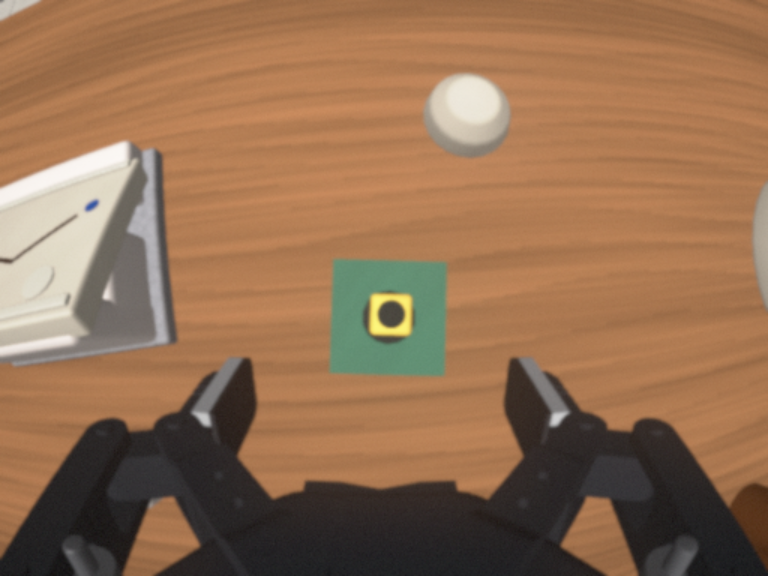

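The stand and pen are now clear: stand centre (532.1,-292.5) with the expected sizes, and the pen between the fingers. Descend and grip.

```bash
python3 -m crank '[[[-0.002,0.0052,0.010],[0,0,0],100],[[-0.002,0.0052,0.030],[0,0,0],100],[[-0.002,0.0052,0.050],[0,0,0],100],[[-0.002,0.0052,0.065],[0,0,0],100],[[-0.002,0.0052,0.0774],[0,0,0],100],[[-0.002,0.0052,0.0774],[0,0,0],100],[[-0.002,0.0052,0.0774],[0,0,0],60],[[-0.002,0.0052,0.0774],[0,0,0],30],[[-0.002,0.0052,0.0774],[0,0,0],10],[[-0.002,0.0052,0.0774],[0,0,0],5],[[-0.002,0.0052,0.0774],[0,0,0],5],[[-0.002,0.0052,0.0774],[0,0,0],5],[[-0.002,0.0052,0.0774],[0,0,0],5]]' 70
python3 - <<'E'
from h import *
s=r.sense(); print(s['ee_pos'].round(1),s['contact_force'].round(1)); print(rot().as_matrix().round(3))
E
```

```text
time: 6.48
ee_pos: [540.2, -293.4, 93.0]
tcp_rot: [0.007, 0.981, -0.039, 0.19]
contact_force: [-2.4, 1.3, 5.5]
width: 0.202
gripper_force: 68.0
[ 540.2 -293.4   93. ] [-2.4  1.3  5.5]
[[ 0.925 -0.079  0.372]
 [-0.074 -0.997 -0.028]
 [ 0.373 -0.002 -0.928]]
```

```bash
python3 -m crank '[[[0.0037,0,-0.0093],[0,0,0],5],[[0.0112,0,-0.0278],[0,0,0],5],[[0.0187,0,-0.0464],[0,0,0],5],[[0.0298,0,-0.0742],[0,0,0],5],[[0.041,0,-0.102],[0,0,0],5],[[0.0522,0,-0.1299],[0,0,0],5],[[0.0653,0,-0.1624],[0,0,0],5],[[0.0653,0,-0.1624],[0,0,0],5],[[0.0653,0,-0.1624],[0,0,0],5]]'
python3 - <<'E'
from h import *
for n in ('scene','top'): cv2.imwrite(f'pics/{n}1.png',r.camera(n))
S,T=par('scene'),par('top'); w2=par('wrist'); w2['view']=np.load('w2.npy')
print('dish w2',onz(w2,54/1.5-.2,393/1.5-.2,129,1),'scene',onz(S,441/1.5625,217/1.5625,129),'tri',tri(ray(S,441/1.5625,217/1.5625),ray(T,175.1,204.9)))
s=r.sense(); print(s['ee_pos'].round(1),s['contact_force'].round(1),s['joint_positions'].round(2))
Rn=rot(); off=Rn.inv().apply([532.5-540.2,0.6,-83]); print('off',off)
Rt=down(20,22); pen=np.array([466,256.5,185]); go(pen-Rt.apply(off),Rt); Rt=down(-5,22); go(pen-Rt.apply(off),Rt)
I={n:cv2.imread(f'pics/{n}1.png') for n in('scene','top')}
u,v=proj(S,s['ee_pos']).astype(int); a=cv2.resize(I['scene'][max(0,v-50):v+60,max(u-60,0):u+60],(400,367),interpolation=2)
u,v=proj(T,s['ee_pos']).astype(int); b=cv2.resize(I['top'][v-50:v+60,u-60:u+60],(400,367),interpolation=2)
cv2.imwrite('pics/c2.png',np.hstack([a,b]))
E
```

```text
time: 7.6
ee_pos: [540.0, -293.3, 267.1]
tcp_rot: [0.006, 0.981, -0.039, 0.189]
contact_force: [0.4, 0.2, -1.3]
width: 0.201
gripper_force: 68.2
dish w2 [466.14207192 257.22520329 129.        ] scene [468.1559321  249.28141183 129.        ] tri (array([466.29199176, 256.29627999, 124.22325047]), [np.float64(1.005381608510312), np.float64(1.005381608510462)])
[ 539.9 -293.5  266.8] [ 0.7  0.6 -0.1] [ 0.25  0.65  0.51  1.7  -0.84  0.69 -0.4 ]
off [-37.99994589   0.2147361   74.1930455 ]
shift mm [-102.8 -545.7  -41. ] turn [  9.    0.2 -22.8]
shift mm [-102.1 -542.6  -40.7] turn [-0.3  0.2  0.4]
```

View pics/c2.png

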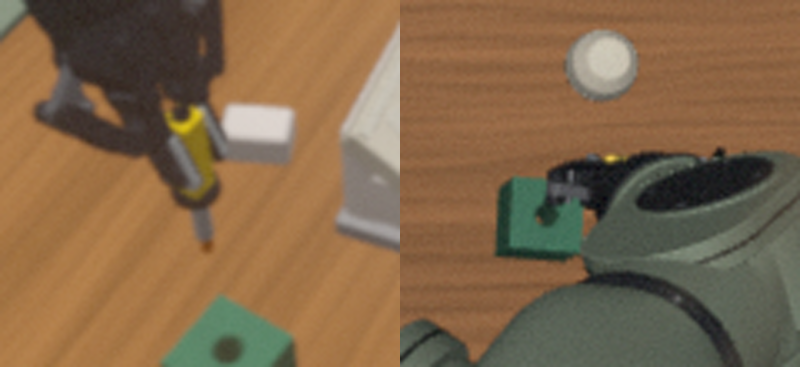

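The pen is held, its nib clear at (207,247) in the crop. Now over to the dish.

```bash
python3 -m crank '[[[-0.010,-0.055,-0.041],[0.9,0,-2.3],5],[[-0.021,-0.109,-0.041],[1.8,0,-4.6],5],[[-0.031,-0.164,-0.041],[2.7,0,-6.9],5],[[-0.041,-0.218,-0.041],[3.6,0,-9.2],5],[[-0.051,-0.273,-0.041],[4.5,0,-11.4],5],[[-0.062,-0.327,-0.041],[5.4,0,-13.7],5],[[-0.072,-0.382,-0.041],[6.3,0,-16],5],[[-0.082,-0.437,-0.041],[7.2,0,-18.3],5],[[-0.092,-0.491,-0.041],[8.1,0.1,-20.6],5],[[-0.103,-0.546,-0.041],[9,0.2,-22.8],5],[[-0.103,-0.546,-0.041],[9,0.2,-22.8],5],[[-0.103,-0.546,-0.041],[9,0.2,-22.8],5],[[-0.103,-0.546,-0.041],[9,0.2,-22.8],5]]'
python3 - <<'E'
from h import *
S,T=par('scene'),par('top'); e=np.array([539.9,-293.5,266.8]); u0,v0=proj(S,e).astype(int)
u,v=max(u0-60,0)+207/400*120-.4,max(0,v0-50)+247/367*110-.4
print('nib scene meas',u,v,'expected',proj(S,[532.5,-292.7,184]),'at z184:',onz(S,u,v,184))
hu,hv=max(u0-60,0)+229/400*120-.4,max(0,v0-50)+349/367*110-.4; print('hole z70',onz(S,hu,hv,70))
im=r.camera('scene'); cv2.imwrite('pics/s2.png',im); s=r.sense(); print(s['joint_positions'].round(2),s['ee_pos'].round(1)); off=np.array([-38,.2,74.2]); nib=s['ee_pos']+rot().apply(off); print('nib',nib,rot().apply([.373,-.002,-.928]))
u,v=proj(S,nib).astype(int); print(u,v); cv2.imwrite('pics/s2c.png',cv2.resize(im[v-50:v+70,u-60:u+60],(600,600),interpolation=2)); go(np.array([466.3,256.3,185])-rot().apply(off),down(20,22))
E
```

```text
time: 9.32
ee_pos: [473.3, 258.2, 268.4]
tcp_rot: [-0.032, 0.967, 0.169, 0.189]
contact_force: [-0.6, 0.8, -0.6]
width: 0.201
gripper_force: 68.5
nib scene meas 204.7 259.63269754768396 expected [205.17078887 260.92400205] at z184: [ 529.83117871 -290.35858895  184.        ]
hole z70 [ 533.39112723 -292.13156044   70.        ]
[-1.01  0.55  0.67  1.98 -0.76  0.41 -1.05] [473.3 258.3 268.4]
nib [466.56008665 255.55617742 185.40170346] [-0.00421282  0.00217157  1.00014726]
283 122
shift mm [-0.1 -0.8  0.4] turn [ 0.1 -0.1 -0.1]
```

View pics/s2c.png

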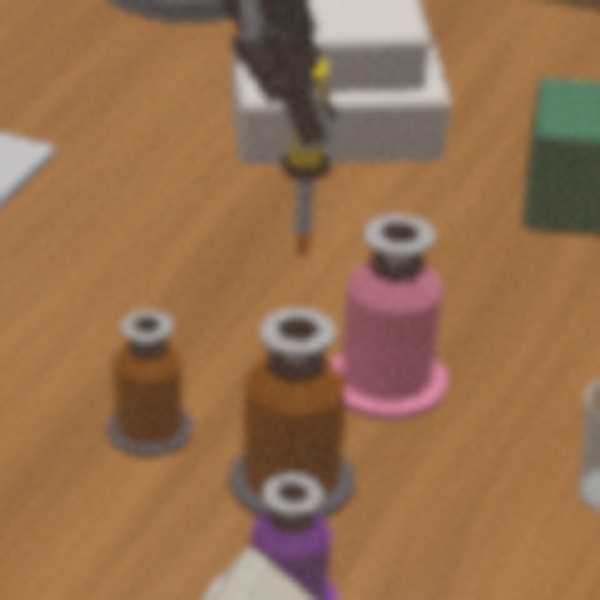

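The nib is centred over the large amber dish. Descend and press in stages.

```bash
python3 -m crank '[[[-0.004,0,0.009],[0,0,0],5],[[-0.009,0,0.023],[0,0,0],5],[[-0.015,0,0.037],[0,0,0],5],[[-0.0187,0,0.0464],[0,0,0],5],[[-0.0205,0,0.051],[0,0,0],5],[[-0.0224,0,0.0557],[0,0,0],5],[[-0.0239,0,0.0594],[0,0,0],5],[[-0.0254,0,0.0631],[0,0,0],5],[[-0.0261,0,0.065],[0,0,0],5],[[-0.0261,0,0.065],[0,0,0],5]]'
python3 -c "
from h import *
s=r.sense(); print(s['ee_pos'].round(1),s['contact_force'].round(1)); print((s['ee_pos']+rot().apply([-38,.2,74.2])).round(1))"
```

```text
time: 10.62
ee_pos: [473.4, 259.3, 198.3]
tcp_rot: [-0.032, 0.967, 0.17, 0.189]
contact_force: [0.0, -1.7, 4.4]
width: 0.2
gripper_force: 69.2
[473.4 259.3 198.3] [ 0.  -1.7  4.4]
[466.6 256.5 115.3]
```

```bash
python3 -m crank '[[[-0.0007,0,0.0019],[0,0,0],5],[[-0.0015,0,0.0037],[0,0,0],5],[[-0.0019,0,0.0046],[0,0,0],5],[[-0.0019,0,0.0046],[0,0,0],5]]'; python3 -m crank '[[[-0.0004,0,0.001],[0,0,0],5],[[-0.0004,0,0.001],[0,0,0],5]]'
python3 -c "
from h import *
s=r.sense(); print(s['contact_force'].round(1)); print((s['ee_pos']+rot().apply([-38,.2,74.2])).round(1))"
```

```text
time: 11.12
ee_pos: [473.4, 259.4, 193.4]
tcp_rot: [-0.032, 0.967, 0.17, 0.189]
contact_force: [-0.6, -1.7, 6.1]
width: 0.203
gripper_force: 69.3
time: 11.38
ee_pos: [473.6, 259.4, 192.8]
tcp_rot: [-0.033, 0.967, 0.17, 0.189]
contact_force: [-3.2, -2.1, 14.7]
width: 0.202
gripper_force: 70.8
[-3.2 -2.1 14.7]
[467.  256.6 109.7]
```

```bash
python3 -m crank '[[[0,0,0],[0,0,0],5],[[0,0,0],[0,0,0],5],[[0,0,0],[0,0,0],5],[[0.0019,0,-0.0046],[0,0,0],5],[[0.0037,0,-0.0093],[0,0,0],5],[[0.0056,0,-0.0139],[0,0,0],5],[[0.0075,0,-0.0186],[0,0,0],5],[[0.0112,0,-0.0278],[0,0,0],5],[[0.0187,0,-0.0464],[0,0,0],5],[[0.0261,0,-0.065],[0,0,0],5],[[0.0298,0,-0.0742],[0,0,0],5],[[0.0298,0,-0.0742],[0,0,0],5]]'
cat > pan.py <<'E'
from h import *
az=np.radians(4.7); t=np.radians(36); N=np.array([np.sin(t)*np.cos(az),np.sin(t)*np.sin(az),np.cos(t)])
ST,BE,EN=[np.array(x) for x in([614.5,-88.4,81.4],[586.6,-41.,98.6],[597.4,22.2,86.8])]
D=421.6
fl=lambda X:X+N*(D-N@X)
ST,BE,EN=map(fl,(ST,BE,EN))
off=np.array([-38,.2,74.2])+.6*np.array([.373,0,-.928])
def nib():
    s=r.sense(); return s['ee_pos']+rot().apply(off)
def rel():
    X=nib(); print('nib',X.round(1),'height',round(float(N@X-D),2)); c=rot()
    pz=c.apply([.373,-.002,-.928]); print('pen off square',np.degrees(np.arccos(pz@N)).round(1),'F',r.sense()['contact_force'].round(1),'Fn',round(float(r.sense()['contact_force']@N),2))
    for n,P in(('start',ST),('bend',BE),('end',EN)): print(n,'shift tool mm',c.inv().apply(P-X).round(1))
    print('normal in tool',c.inv().apply(N).round(3))
E
python3 - <<'E'
from pan import *
rel(); Rt=down(4.7,-10); print(ST,BE,EN,r.sense()['joint_positions'].round(2))
go(ST+N*40-Rt.apply(off),Rt)
E
```

```text
time: 12.88
ee_pos: [472.8, 259.7, 272.2]
tcp_rot: [-0.033, 0.967, 0.171, 0.189]
contact_force: [0.3, 0.7, -1.5]
width: 0.201
gripper_force: 68.5
nib [466.  256.9 189.8] height 17.31
pen off square 36.2 F [ 0.3  0.7 -1.5] Fn -1.0
start shift tool mm [-21.1 375.1 109. ]
bend shift tool mm [-23.7 321.1  89.1]
end shift tool mm [  1.4 265.4 111.8]
normal in tool [ 0.829  0.156 -0.536]
[614.51410486 -88.39884037  81.41947918] [586.6996807  -40.99180475  98.73766162] [597.60267288  22.21666274  87.07989647] [-1.03  0.55  0.69  1.97 -0.76  0.43 -1.05]
shift mm [ 43.8 394.7 118.2] turn [ -1.5 -31.9  15.4]
```

```bash
python3 -m crank '[[[0.011,0.057,0.014],[-0.2,-4.6,2.2],5],[[0.022,0.115,0.028],[-0.4,-9.1,4.4],5],[[0.033,0.172,0.042],[-0.6,-13.7,6.6],5],[[0.044,0.229,0.055],[-0.9,-18.2,8.8],5],[[0.055,0.286,0.069],[-1.1,-22.8,11],5],[[0.066,0.344,0.083],[-1.3,-27.3,13.2],5],[[0.077,0.401,0.097],[-1.5,-31.9,15.4],5],[[0.077,0.401,0.097],[-1.5,-31.9,15.4],5],[[0.061,0.398,0.107],[-1.5,-31.9,15.4],5],[[0.044,0.395,0.118],[-1.5,-31.9,15.4],5],[[0.044,0.395,0.118],[-1.5,-31.9,15.4],5],[[0.044,0.395,0.118],[-1.5,-31.9,15.4],5]]'
python3 - <<'E'
from pan import *
im=r.camera('scene'); rel(); print(r.sense()['joint_positions'].round(2))
print('err'); Rt=down(4.7,-10); go(ST+N*40-Rt.apply(off),Rt)
S=par('scene'); u,v=proj(S,nib()).astype(int); print(u,v, proj(S,nib())); cv2.imwrite('pics/s3c.png',cv2.resize(im[v-60:v+60,u-75:u+45],(600,600),interpolation=2))
E
```

```text
time: 14.38
ee_pos: [688.4, -82.7, 180.3]
tcp_rot: [0.003, 0.995, 0.041, -0.087]
contact_force: [0.4, 0.2, -0.5]
width: 0.198
gripper_force: 68.6
nib [638.7 -87.1 114.4] height 40.93
pen off square 4.0 F [-0.2  0.  -0.1] Fn -0.21
start shift tool mm [-18.1  -0.6  36.7]
bend shift tool mm [-44.6 -50.2  23.8]
end shift tool mm [ -26.7 -112.3   32.6]
normal in tool [ 0.439 -0.001 -0.898]
[-0.1   1.16  0.7   0.72 -0.57  1.56 -1.14]
err
shift mm [-0.5 -0.7  0.8] turn [-0.1 -0.1  0. ]
289 231 [289.45733392 231.91960989]
```

View pics/s3c.png

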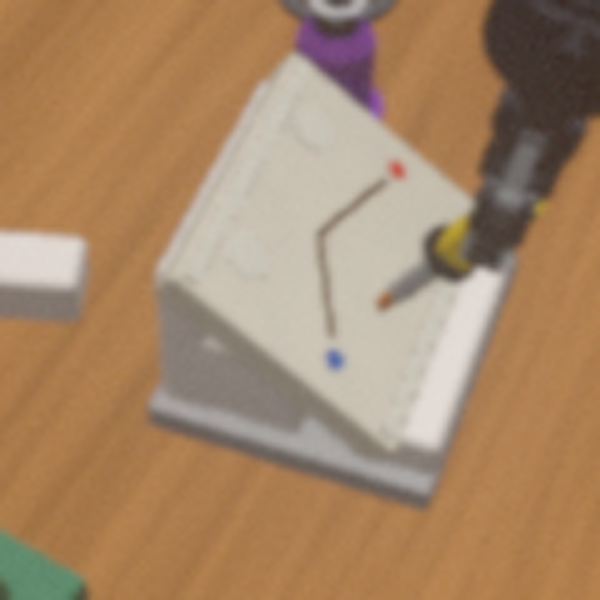

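The nib appears where expected, within about 1 px. Approach the start.

```bash
python3 -m crank '[[[-0.006,0,0.012],[0,0,0],5],[[-0.012,-0.0006,0.024],[0,0,0],5],[[-0.0154,-0.0006,0.0310],[0,0,0],5],[[-0.0167,-0.0006,0.034],[0,0,0],5],[[-0.0167,-0.0006,0.034],[0,0,0],5],[[-0.0167,-0.0006,0.034],[0,0,0],5]]'
python3 - <<'E'
from pan import *
rel(); im=r.camera('scene'); cv2.imwrite('pics/s4.png',im); S=par('scene'); u,v=proj(S,nib()).astype(int)
im2=r.camera('wrist'); cv2.imwrite('pics/w5.png',im2)
a=cv2.resize(im[v-25:v+25,u-25:u+25],(400,400),interpolation=2)
p=par('wrist'); x,y=proj(p,nib(),1).astype(int); print(u,v,proj(S,ST),proj(S,nib()),'wrist',x,y,proj(p,ST,1))
y0=max(0,min(y-50,284)); x0=max(0,min(x-50,412)); print(x0,y0); b=cv2.resize(im2[y0:y0+100,x0:x0+100],(400,400),interpolation=2); cv2.imwrite('pics/c5.png',np.hstack([a,b]))
E
```

```text
time: 15.18
ee_pos: [665.7, -84.3, 149.7]
tcp_rot: [0.003, 0.995, 0.041, -0.087]
contact_force: [-0.7, 0.5, -1.0]
width: 0.195
gripper_force: 68.6
nib [616.  -88.5  83.7] height 2.69
pen off square 4.0 F [-0.7  0.5 -1. ] Fn -1.2
start shift tool mm [-1.  -0.2  2.5]
bend shift tool mm [-27.5 -49.8 -10.4]
end shift tool mm [  -9.7 -111.9   -1.7]
normal in tool [ 0.439 -0.001 -0.899]
280 237 [279.98095166 237.43798035] [280.46433208 237.10443985] wrist 253 242 [253.13857887 242.66277015]
203 192
```

View pics/c5.png

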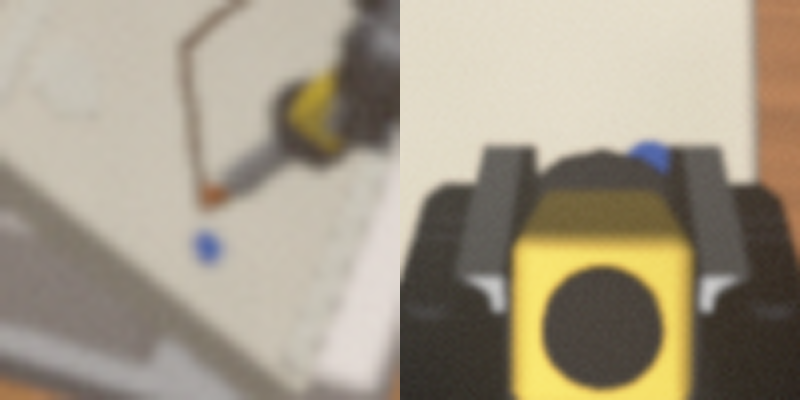

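The nib is just over the crack's blue end: tip at (205,200) in the crop, blue dot beyond at (207,247). Lay it on.

```bash
python3 -m crank '[[[-0.0009,-0.0002,0.0019],[0,0,0],5],[[-0.0017,-0.0002,0.0037],[0,0,0],5],[[-0.0020,-0.0002,0.0045],[0,0,0],5],[[-0.0020,-0.0002,0.0045],[0,0,0],5]]'
python3 - <<'E'
from pan import *
rel(); import time
f=[]
for i in range(6): r.camera('top'); f.append(r.sense()['contact_force'])
print(np.round(f,1),np.mean(f,0)@N)
E
```

```text
time: 15.78
ee_pos: [662.7, -84.2, 145.4]
tcp_rot: [0.003, 0.995, 0.041, -0.087]
contact_force: [0.5, 0.2, 0.3]
width: 0.202
gripper_force: 68.6
nib [612.9 -88.4  79.4] height -2.54
pen off square 4.0 F [0.5 0.2 0.3] Fn 0.56
start shift tool mm [ 1.2  0.1 -2.2]
bend shift tool mm [-25.3 -49.4 -15.1]
end shift tool mm [  -7.5 -111.5   -6.4]
normal in tool [ 0.438 -0.001 -0.899]
[[ 1.   0.8  0.2]
 [ 0.3 -0.2  0.3]
 [-0.2  0.2  0.3]
 [ 0.1  0.3  0.3]
 [ 1.3 -0.1  0.1]
 [ 0.4  0.1  1.8]] 0.6900015876970509
```

```bash
python3 -m crank '[[[-0.0004,0,0.0009],[0,0,0],5],[[-0.0007,0,0.0014],[0,0,0],5],[[-0.0007,0,0.0014],[0,0,0],5]]'
python3 - <<'E'
from pan import *
rel(); f=[]
for i in range(10): r.camera('top'); f.append(r.sense()['contact_force'])
print(np.mean(f,0)@N, (np.array(f)@N).std())
E
```

```text
time: 16.45
ee_pos: [661.8, -84.3, 144.1]
tcp_rot: [0.003, 0.995, 0.041, -0.087]
contact_force: [1.4, 0.2, 1.1]
width: 0.195
gripper_force: 68.6
nib [612.  -88.6  78.1] height -4.12
pen off square 4.0 F [1.4 0.2 1.1] Fn 1.7
start shift tool mm [ 1.9  0.  -3.7]
bend shift tool mm [-24.6 -49.5 -16.5]
end shift tool mm [  -6.8 -111.6   -7.8]
normal in tool [ 0.438 -0.001 -0.899]
1.5289504210432106 0.5096176569356557
```

Normal force is about 2.1 N (pen weight taken out), so the nib is near mid-travel. Draw the first half of leg A.

```bash
python3 -m crank '[[[-0.0011,-0.0021,-0.0005],[0,0,0],5],[[-0.0022,-0.0041,-0.0011],[0,0,0],5],[[-0.0033,-0.0062,-0.0016],[0,0,0],5],[[-0.0044,-0.0082,-0.0021],[0,0,0],5],[[-0.0055,-0.0103,-0.0027],[0,0,0],5],[[-0.0066,-0.0124,-0.0032],[0,0,0],5],[[-0.0077,-0.0144,-0.0037],[0,0,0],5],[[-0.0088,-0.0165,-0.0043],[0,0,0],5],[[-0.0099,-0.0186,-0.0048],[0,0,0],5],[[-0.0110,-0.0206,-0.0053],[0,0,0],5],[[-0.0121,-0.0227,-0.0059],[0,0,0],5],[[-0.0132,-0.0248,-0.0064],[0,0,0],5],[[-0.0132,-0.0248,-0.0064],[0,0,0],5]]'
cat > chk.py <<'E'
from pan import *
rel(); f=[]
for i in range(8): im=r.camera('scene'); f.append(r.sense()['contact_force'])
print('Fn+pen',np.mean(f,0)@N+.57)
X=nib(); L=lambda A,B:(lambda e:((X-A)@e,(X-A)@np.cross(N,e)))((B-A)/np.linalg.norm(B-A)); print('legA',L(ST,BE),'legB',L(BE,EN))
S=par('scene'); u,v=proj(S,X).astype(int); cv2.imwrite('pics/chk.png',cv2.resize(im[v-30:v+30,u-30:u+30],(480,480),interpolation=2))
E
python3 chk.py
```

```text
time: 18.58
ee_pos: [647.8, -60.1, 152.7]
tcp_rot: [0.003, 0.995, 0.041, -0.087]
contact_force: [0.5, 1.0, 1.7]
width: 0.201
gripper_force: 68.8
nib [597.9 -64.3  86.8] height -4.21
pen off square 3.9 F [0.5 1.  1.7] Fn 1.66
start shift tool mm [15.3 25.4  2.7]
bend shift tool mm [-11.2 -24.2 -10.1]
end shift tool mm [  6.6 -86.3  -1.4]
normal in tool [ 0.438 -0.001 -0.899]
Fn+pen 1.9210465633468168
legA (np.float64(28.925058324816334), np.float64(-0.00959592932243051)) legB (np.float64(-19.026945140469003), np.float64(-21.490357028646144))
```

View pics/chk.png

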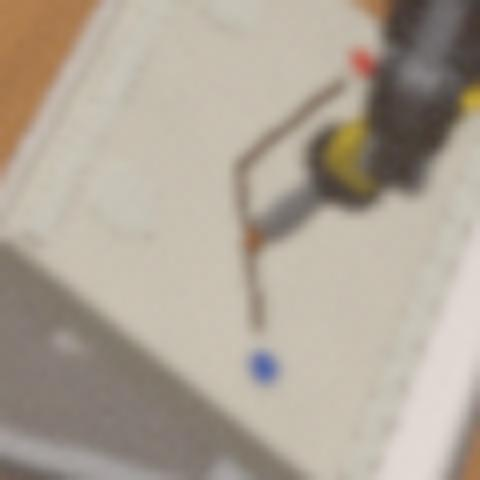

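The nib sits on the line mid-leg. I have now viewed 12 pictures against an allowance of 10, which is my slip, so I'll view no more and go by numbers. Second half of leg A:

```bash
python3 -m crank '[[[-0.0011,-0.0021,-0.0005],[0,0,0],5],[[-0.0022,-0.0041,-0.0011],[0,0,0],5],[[-0.0033,-0.0062,-0.0016],[0,0,0],5],[[-0.0044,-0.0082,-0.0021],[0,0,0],5],[[-0.0055,-0.0103,-0.0027],[0,0,0],5],[[-0.0066,-0.0124,-0.0032],[0,0,0],5],[[-0.0077,-0.0144,-0.0037],[0,0,0],5],[[-0.0088,-0.0165,-0.0043],[0,0,0],5],[[-0.0099,-0.0186,-0.0048],[0,0,0],5],[[-0.0110,-0.0206,-0.0053],[0,0,0],5],[[-0.0121,-0.0227,-0.0059],[0,0,0],5],[[-0.0132,-0.0244,-0.0064],[0,0,0],5],[[-0.0132,-0.0244,-0.0064],[0,0,0],5],[[-0.0132,-0.0244,-0.0064],[0,0,0],5]]'
python3 chk.py
```

```text
time: 20.72
ee_pos: [634.0, -37.1, 161.3]
tcp_rot: [0.003, 0.995, 0.041, -0.087]
contact_force: [1.4, 1.3, 2.1]
width: 0.202
gripper_force: 68.8
nib [584.2 -41.3  95.3] height -4.27
pen off square 4.0 F [1.4 1.3 2.1] Fn 2.59
start shift tool mm [28.4 49.5  9. ]
bend shift tool mm [ 1.9 -0.1 -3.8]
end shift tool mm [ 19.7 -62.2   4.9]
normal in tool [ 0.438 -0.001 -0.899]
Fn+pen 1.949453792348911
legA (np.float64(57.38054058993629), np.float64(0.16765943912591816)) legB (np.float64(-0.28960580369794636), np.float64(-0.07405471043790338))
```

```bash
python3 -m crank '[[[0.0007,-0.0024,0.0003],[0,0,0],5],[[0.0014,-0.0048,0.0007],[0,0,0],5],[[0.0021,-0.0072,0.0010],[0,0,0],5],[[0.0027,-0.0096,0.0013],[0,0,0],5],[[0.0034,-0.0119,0.0017],[0,0,0],5],[[0.0041,-0.0143,0.0020],[0,0,0],5],[[0.0048,-0.0167,0.0023],[0,0,0],5],[[0.0055,-0.0191,0.0027],[0,0,0],5],[[0.0062,-0.0215,0.0030],[0,0,0],5],[[0.0069,-0.0239,0.0034],[0,0,0],5],[[0.0075,-0.0263,0.0037],[0,0,0],5],[[0.0082,-0.0287,0.0040],[0,0,0],5],[[0.0089,-0.0311,0.0044],[0,0,0],5],[[0.0089,-0.0311,0.0044],[0,0,0],5]]'
python3 chk.py
```

```text
time: 22.88
ee_pos: [639.5, -5.1, 155.4]
tcp_rot: [0.003, 0.995, 0.041, -0.087]
contact_force: [0.7, 1.0, 1.4]
width: 0.204
gripper_force: 68.8
nib [589.7  -9.3  89.4] height -4.25
pen off square 4.0 F [0.7 1.  1.4] Fn 1.61
start shift tool mm [19.3 80.9  4.6]
bend shift tool mm [-7.2 31.4 -8.3]
end shift tool mm [ 10.7 -30.7   0.5]
normal in tool [ 0.438 -0.001 -0.899]
Fn+pen 2.0495389922993166
legA (np.float64(79.0719731465331), np.float64(-24.291254157865602)) legB (np.float64(32.4022347501297), np.float64(-0.057871212840003024))
```

```bash
python3 -m crank '[[[0.0007,-0.0024,0.0003],[0,0,0],5],[[0.0014,-0.0048,0.0007],[0,0,0],5],[[0.0021,-0.0072,0.0010],[0,0,0],5],[[0.0027,-0.0096,0.0013],[0,0,0],5],[[0.0034,-0.0119,0.0017],[0,0,0],5],[[0.0041,-0.0143,0.0020],[0,0,0],5],[[0.0048,-0.0167,0.0023],[0,0,0],5],[[0.0055,-0.0191,0.0027],[0,0,0],5],[[0.0062,-0.0215,0.0030],[0,0,0],5],[[0.0069,-0.0239,0.0034],[0,0,0],5],[[0.0075,-0.0263,0.0037],[0,0,0],5],[[0.0082,-0.0287,0.0040],[0,0,0],5],[[0.0089,-0.0311,0.0044],[0,0,0],5],[[0.0089,-0.0311,0.0044],[0,0,0],5],[[0.0089,-0.0311,0.0044],[0,0,0],5],[[0.0089,-0.0311,0.0044],[0,0,0],5]]'
python3 chk.py
```

```text
time: 25.28
ee_pos: [645.0, 26.1, 149.6]
tcp_rot: [0.003, 0.995, 0.041, -0.087]
contact_force: [0.6, -0.3, 1.0]
width: 0.201
gripper_force: 68.7
nib [595.2  21.9  83.7] height -4.22
pen off square 4.0 F [ 0.6 -0.3  1. ] Fn 1.17
start shift tool mm [ 10.5 111.5   0.3]
bend shift tool mm [-16.   62.  -12.5]
end shift tool mm [ 1.8 -0.1 -3.8]
normal in tool [ 0.438 -0.001 -0.899]
Fn+pen 2.0526823090647475
legA (np.float64(100.69821776771617), np.float64(-48.70998977532714)) legB (np.float64(65.02077349702141), np.float64(-0.06383680241385972))
```

```bash
python3 -m crank '[[[0.0009,0,-0.0018],[0,0,0],5],[[0.0026,0,-0.0054],[0,0,0],5],[[0.0088,0,-0.018],[0,0,0],5],[[0.0175,0,-0.036],[0,0,0],5],[[0.0263,0,-0.0539],[0,0,0],5],[[0.032,0,-0.075],[0,0,0],5],[[0.030,0,-0.100],[0,0,0],5],[[0.030,0,-0.110],[0,0,0],5],[[0.030,0,-0.110],[0,0,0],5]]'
python3 - <<'E'
from pan import *
rel(); print(r.sense()['joint_positions'].round(2)); Rt=down(-5,22); go(np.array([532.5,-292.7,190])-Rt.apply(off),Rt)
E
```

```text
time: 26.8
ee_pos: [693.6, 29.5, 253.1]
tcp_rot: [0.004, 0.995, 0.041, -0.087]
contact_force: [-0.6, -0.5, -0.9]
width: 0.201
gripper_force: 68.6
nib [643.9  25.3 187.1] height 108.15
pen off square 4.0 F [-0.6 -0.5 -0.9] Fn -1.1
start shift tool mm [-19.6 110.9 110.7]
bend shift tool mm [-46.1  61.4  97.8]
end shift tool mm [-28.3  -0.7 106.5]
normal in tool [ 0.439 -0.    -0.899]
[-0.21  1.13  0.71  0.53 -0.6   1.77 -1.36]
shift mm [-180.1  309.1   12. ] turn [-1.  31.9  9.7]
```

```bash
python3 -m crank '[[[-0.026,0.044,0.002],[-0.1,4.6,1.4],5],[[-0.051,0.088,0.003],[-0.3,9.1,2.8],5],[[-0.077,0.132,0.005],[-0.4,13.7,4.2],5],[[-0.103,0.177,0.007],[-0.6,18.2,5.5],5],[[-0.129,0.221,0.009],[-0.7,22.8,6.9],5],[[-0.154,0.265,0.010],[-0.9,27.3,8.3],5],[[-0.180,0.309,0.012],[-1,31.9,9.7],5],[[-0.180,0.309,0.012],[-1,31.9,9.7],5],[[-0.180,0.309,0.012],[-1,31.9,9.7],5],[[-0.180,0.309,0.012],[-1,31.9,9.7],5],[[-0.180,0.309,0.012],[-1,31.9,9.7],5]]'
python3 - <<'E'
from pan import *
p=r.sense(); Rt=down(-5,22); print(nib().round(1),rot().apply([.373,-.002,-.928]).round(3)); go(np.array([532.5,-292.7,100])-Rt.apply(off),Rt); print(rot().inv().apply([0,0,-1]).round(3))
E
```

```text
time: 28.18
ee_pos: [540.5, -291.6, 271.7]
tcp_rot: [0.008, 0.981, -0.041, 0.19]
contact_force: [-0.9, 0.1, -0.2]
width: 0.201
gripper_force: 68.6
[ 533.  -291.1  189.3] [-0.     0.001  1.   ]
shift mm [-33.7   1.7  82.6] turn [-0.1  0.1  0.1]
[-0.373  0.001  0.928]
```

```bash
python3 -m crank '[[[-0.004,0.0017,0.010],[0,0,0],5],[[-0.015,0.0017,0.037],[0,0,0],5],[[-0.026,0.0017,0.064],[0,0,0],5],[[-0.0337,0.0017,0.0826],[0,0,0],5],[[-0.0337,0.0017,0.0826],[0,0,0],5],[[-0.0395,0.0017,0.097],[0,0,0],5],[[-0.0447,0.0017,0.110],[0,0,0],5],[[-0.0487,0.0017,0.120],[0,0,0],5],[[-0.0487,0.0017,0.120],[0,0,0],5]]'
python3 - <<'E'
from pan import *
s=r.sense(); Rt=down(-5,22); print(nib().round(1),s['contact_force'].round(1)); go([540.2,-293.4,93.5],Rt)
E
```

```text
time: 29.3
ee_pos: [539.5, -294.2, 142.3]
tcp_rot: [0.008, 0.981, -0.043, 0.19]
contact_force: [0.9, -0.1, -0.9]
width: 0.201
gripper_force: 68.6
[ 532.  -293.7   59.9] [ 0.9 -0.1 -0.9]
shift mm [-17.6  -0.9  45.6] turn [-0.1  0.1  0. ]
```

```bash
python3 -m crank '[[[-0.005,-0.0009,0.013],[0,0,0],5],[[-0.010,-0.0009,0.026],[0,0,0],5],[[-0.014,-0.0009,0.036],[0,0,0],5],[[-0.0165,-0.0009,0.0425],[0,0,0],5],[[-0.0176,-0.0009,0.0456],[0,0,0],5],[[-0.0176,-0.0009,0.0456],[0,0,0],5],[[-0.0176,-0.0009,0.0456],[0,0,0],5]]'
python3 -c "
from pan import *
s=r.sense(); print(nib().round(1),s['ee_pos'].round(1),s['contact_force'].round(1),rot().apply([.373,-.002,-.928]).round(3))"
```

```text
time: 30.18
ee_pos: [540.5, -293.4, 94.0]
tcp_rot: [0.008, 0.981, -0.042, 0.191]
contact_force: [-0.5, -0.5, -1.1]
width: 0.197
gripper_force: 68.6
[ 533.  -292.9   11.5] [ 540.5 -293.4   94. ] [-0.5 -0.5 -1.1] [-0.001  0.002  1.   ]
```

```bash
python3 -m crank '[[[-0.0003,0,0.0008],[0,0,0],5],[[-0.0003,0,0.0008],[0,0,0],5],[[-0.0003,0,0.0008],[0,0,0],30],[[-0.0003,0,0.0008],[0,0,0],60],[[-0.0003,0,0.0008],[0,0,0],100],[[-0.0003,0,0.0008],[0,0,0],100],[[-0.0003,0,0.0008],[0,0,0],100],[[-0.0003,0,0.0008],[0,0,0],100],[[0,0,-0.02],[0,0,0],100],[[0,0,-0.05],[0,0,0],100],[[0,0,-0.09],[0,0,0],100],[[0,0,-0.13],[0,0,0],100],[[0,0,-0.13],[0,0,0],100],[[0,0,-0.13],[0,0,0],100]]'
python3 - <<'E'
from pan import *
s=r.sense(); p=par('wrist'); im=r.camera('wrist'); cv2.imwrite('pics/fin.png',im); sc=r.camera('scene'); cv2.imwrite('pics/fins.png',sc)
b,g,rr=[im[...,i].astype(int) for i in range(3)]
m=((rr-b>70)&(g-b>50)&(g>rr*.6)).astype(np.uint8)
k,l,st,ce=cv2.connectedComponentsWithStats(m)
for i in range(1,k):
    if st[i,4]>60: print('yel',st[i].tolist(),onz(p,*ce[i],136,1).round(1))
m=((g-rr>12)&(g-b>0)).astype(np.uint8)
cs=max(cv2.findContours(m,0,2)[0],key=cv2.contourArea); ap=cv2.approxPolyDP(cv2.convexHull(cs),4,True)[:,0]; print('stand',np.array([onz(p,u,v,70,1) for u,v in ap]).round(1).tolist())
# scene comparison with the start, at pen and bystanders
o=cv2.imread('pics/scene0.png').astype(int); d=abs(sc.astype(int)-o).max(2)
for n,(x,y) in dict(pen=(209,281),dish=(282,139),foam=(220,226),shard=(256,362),beaker=(348,160)).items(): print(n,np.percentile(d[y-20:y+20,x-20:x+20],95))
print(s['ee_pos'].round(1),s['contact_force'].round(1))
E
```

```text
time: 31.92
ee_pos: [492.1, -288.9, 213.7]
tcp_rot: [0.008, 0.981, -0.042, 0.19]
contact_force: [0.6, -0.1, 0.2]
width: 1.002
gripper_force: 0.0
yel [242, 174, 23, 26, 424] [ 530.6 -292.3  136. ]
stand [[560.4, -327.2, 70.0], [497.4, -321.1, 70.0], [505.0, -256.9, 70.0], [567.0, -263.8, 70.0]]
pen 9.0
dish 9.0
foam 9.0
shard 9.0
beaker 9.0
[ 492.1 -288.9  213.7] [ 0.6 -0.1  0.2]
```

The pen is seated: the scene image at the pen, dish and bystanders matches the start to within noise, and the gripper is clear.

```bash
python3 -c "
from plant import r
print(r.sign_off())"
```

```text
the job is handed in; nothing more can be done
None
```

The job is handed in at about 32 s: dish pressed to its stop and released, crack traced blue to red at about 2 N, pen back home in its stand, and the foam block, beaker and shard unmoved; the judge returned no verdict, and I viewed 12 pictures, two over the limit of 10.

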